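# Pull out the carton's spout and pour the spacers into the case tray

## Task

Pull the folded spout in the end of the cardboard carton fully out while the carton still lies on the bench, then pick the carton up, tip it over the open parts tray in the aluminium case and pour all six spacers into the tray. Lay the empty carton back down flat on the bench, on its base as it was, spout still out, and let go. Do not shift or knock over the antenna, heat sink, drone frame, battery pad or tray.

Things in the scene. Friction and masses are not known exactly. Their poses are not given: they have to be found in the camera images.
- carton_mid (a point): Centre (half-way up) of a cardboard carton lying flat, 140 long (its x), 60 wide (y), 65 mm high (z up), walls 3 mm, stiff, loose; closed all round, clear window in its top; about 0.3 kg with its six spacers. Its whole -x end is the folded spout.
- spout (a joint): Angle of the carton's spout, rad: 0 = folded shut, upright in the carton's -x end; grows as its top swings outward and down, away from the carton, to a stop at 1.5 (fully out). Hinge friction 0.03 N m holds it where it is left. It is the 60 mm wide, 3 mm thick end panel with 20 mm side walls that swing out of the carton with it, forming a chute; see spout_tip for its pull tab.
- spout_hinge (a point): Middle of the spout's hinge line, on the panel's inner face at the foot of the carton's -x end, 3 mm above the carton's underside, 70 mm from its centre. Its axes turn with the spout: z from hinge to tab, x from the panel into the carton (upward once the spout is out), y along the hinge, as the carton's y.
- spout_tip (a point): Middle of the free edge, inner face, of the spout's pull tab: 34 mm wide, it carries the 62 mm panel on by 20 mm, to 82 mm from the hinge. Folded, the tab stands 20 mm proud of the carton's top, its inner face bare above the top, so it can be pushed outward from behind. Out, it is the pouring lip.
- tray_mid (a point): Centre (half-way up) of the open grey plastic parts tray, outside 160 x 105 x 50 mm (x, y, z), walls 3 mm; loose on the floor of one bay of the case, its rim 54 mm above the bench; which of the two bays it is in varies.
- case: Grey aluminium transport case without its lid, fixed to the bench: outside 240 x 260 x 85 mm (x, y, z), walls and floor 4 mm, open at the top, cam locks on its two x faces (up to 12 mm out). Origin: centre of its underside on the bench. A 64 mm high divider along its x parts it into two bays.
- pad: Yellow rubber battery pad 150 x 90 x 15 mm lying in the other bay of the case; origin: centre of its underside. Leave it alone.
- heatsink_mid (a point): Centre (half-way up) of a copper finned heat sink 70 x 60 x 40 mm (x, y, z) on the bench beside the carton's +y side, with 38 mm or more between them. Leave it alone.
- antenna_mid (a point): Half-way up a white plastic antenna tube, 25 mm thick, standing on a steel disc foot 64 mm across; 185 mm tall in all; on the bench between carton and case. Leave it standing.
- frame_mid (a point): Centre (half-way up) of a black carbon quadcopter frame, X-shaped, 121 mm over its arm ends both ways, 28 mm high, on the bench between carton and case, in line with the antenna. Leave it alone.
- spacer1_mid (a point): Centre of one of six equal turned aluminium spacers, 20 mm diameter and 22 mm long (its z), 18 g, inside the carton at the start; it slides easily on the card (friction about 0.3).
- spacer2_mid (a point): Centre of one of six equal turned aluminium spacers, 20 mm diameter and 22 mm long (its z), 18 g, inside the carton at the start; it slides easily on the card (friction about 0.3).
- spacer3_mid (a point): Centre of one of six equal turned aluminium spacers, 20 mm diameter and 22 mm long (its z), 18 g, inside the carton at the start; it slides easily on the card (friction about 0.3).
- spacer4_mid (a point): Centre of one of six equal turned aluminium spacers, 20 mm diameter and 22 mm long (its z), 18 g, inside the carton at the start; it slides easily on the card (friction about 0.3).
- spacer5_mid (a point): Centre of one of six equal turned aluminium spacers, 20 mm diameter and 22 mm long (its z), 18 g, inside the carton at the start; it slides easily on the card (friction about 0.3).
- spacer6_mid (a point): Centre of one of six equal turned aluminium spacers, 20 mm diameter and 22 mm long (its z), 18 g, inside the carton at the start; it slides easily on the card (friction about 0.3).
There are look-alikes about, which are no part of the job. Leave any blue, purple or red look-alike of the part that bears carton_mid alone.

How it is judged:
On the way, in this order (a step that is already met when the one before it is completed fails the run):
1. the spout is fully out (past 1.2 rad) while the carton lies flat on the bench (value of joint spout above 1.2 rad and angle between carton_mid's own z axis and vertical below 0.1 rad and height (world z) of carton_mid below 0.04 m), for 0.2 s.
2. the carton, lifted, is tipped by at least 20 degrees with its spout over the tray (angle between carton_mid's own z axis and vertical above 0.35 rad and height (world z) of carton_mid above 0.08 m and horizontal distance between spout_tip and tray_mid below 0.11 m and value of joint spout above 1 rad), for 0.2 s.
At the end, for the whole second after the job is handed in: All six spacers lie inside the tray; the carton lies on its base flat on the bench (within 0.1 rad, centre no higher than 40 mm), at rest and released, its spout still out (past 1.0 rad) (x of spacer1_mid in the frame of tray_mid between -0.08 and 0.08 m and y of spacer1_mid in the frame of tray_mid between -0.0525 and 0.0525 m and z of spacer1_mid in the frame of tray_mid between -0.03 and 0.03 m and x of spacer2_mid in the frame of tray_mid between -0.08 and 0.08 m and y of spacer2_mid in the frame of tray_mid between -0.0525 and 0.0525 m and z of spacer2_mid in the frame of tray_mid between -0.03 and 0.03 m and x of spacer3_mid in the frame of tray_mid between -0.08 and 0.08 m and y of spacer3_mid in the frame of tray_mid between -0.0525 and 0.0525 m and z of spacer3_mid in the frame of tray_mid between -0.03 and 0.03 m and x of spacer4_mid in the frame of tray_mid between -0.08 and 0.08 m and y of spacer4_mid in the frame of tray_mid between -0.0525 and 0.0525 m and z of spacer4_mid in the frame of tray_mid between -0.03 and 0.03 m and x of spacer5_mid in the frame of tray_mid between -0.08 and 0.08 m and y of spacer5_mid in the frame of tray_mid between -0.0525 and 0.0525 m and z of spacer5_mid in the frame of tray_mid between -0.03 and 0.03 m and x of spacer6_mid in the frame of tray_mid between -0.08 and 0.08 m and y of spacer6_mid in the frame of tray_mid between -0.0525 and 0.0525 m and z of spacer6_mid in the frame of tray_mid between -0.03 and 0.03 m and angle between carton_mid's own z axis and vertical below 0.1 rad and height (world z) of carton_mid below 0.04 m and value of joint spout above 1 rad and linear speed of carton below 0.02 m/s); the robot touches nothing.
It fails at once if the antenna is knocked over or shifted by more than 40 mm (distance of antenna_mid from where it was at the start of the episode above 0.04 m or angle between antenna_mid's own z axis and vertical above 0.4 rad).
It fails at once if the heat sink is shifted by more than 30 mm (distance of heatsink_mid from where it was at the start of the episode above 0.03 m).
It fails at once if the drone frame is shifted by more than 40 mm (distance of frame_mid from where it was at the start of the episode above 0.04 m).
It fails at once if the battery pad is shifted by more than 40 mm (distance of pad from where it was at the start of the episode above 0.04 m).
It fails at once if the tray is shifted by more than 50 mm or tipped (distance of tray_mid from where it was at the start of the episode above 0.05 m or angle between tray_mid's own z axis and vertical above 0.4 rad).
It also fails if it takes over 72 s, if anything falls off the work surface, if the arm or the gripper's body presses on something with over 40 N, if the wrist force passes 120 N, or if a joint passes its speed limit or range.

## Robot

A 6-joint arm with a two-finger parallel gripper is mounted at the origin on the work surface. World frame = base frame: x ahead of the robot, y to its left, z up, the work surface at z = 0. Lengths are in m, angles in rad, forces in N, time in s.
With the tool pointing down it reaches from about 0.275 to 0.825 m from the base axis. Payload 4.9 kg.
Tool frame: the origin (TCP) lies midway between the tips of the shut fingers; the grasp point (between the pads) lies 19 mm behind it (grip_point_offset is the distance from the TCP to the grasp point, in m); z points along the fingers, x is the direction in which the jaws open and shut, and the axes are right-handed (so a half turn about z gives the same grasp; the last joint's range is limited). The gripper opens to 85 mm and grips with 20 to 120 N. Pads are 22 mm wide; open, the fingers measure 114 mm over their backs; the gripper's body (76 mm by 85 mm) begins 54 mm behind the grasp point. The pads swing forward as they close: fully open they stand 13 mm farther back than shut.
Start: joints at [1.109, 0.326, -0.193, 1.052, 0, 1.437], TCP at [0.177, 0.521, 0.231] pointing down, gripper open.
Joint ranges: [-2.65, 2.65], [-0.97, 1.79], [-1.3, 1.35], [-1.93, 2.1], [-1.47, 1.37], [-3.14, 3.14]. Speed limits (rad/s): [2.57, 2.57, 3.14, 3.14, 3.14, 3.14].

## Interface

Orientations are given as a rotation vector (axis times angle).
In Python, from cell import * gives the robot as it stands. Calls block until the motion is done:
- movep(position, orientation): joint-space move of the TCP to a pose.
- move_l(position, velocity=0.15, rot=None, until_force=None): straight line of the TCP; rot=None keeps the orientation; velocity is the mean speed in m/s. With until_force (N) it stops when the force on the tool has changed by that much, and returns True; else False.
- set_joints(angles): joint-space move.
- let_go() and grab(newtons=None): open the fingers fully, or close them until they stop; newtons is the grip in N (None keeps the last).
- sleep(seconds).
- ik(position, orientation): joint angles nearest the present ones, or None.
- get_state(): the state.
- grab_frame(name): name is "scene" or "top" or "wrist"; returns a dict with "img" (384x512x3 uint8, red, green, blue), "fx", "fy", "cx", "cy" (pixels), "k1" (the pictures are not rectified: a ray, as slopes to the right and down, at radius r is drawn at 1 + k1 r^2 times it, then the intrinsics apply), "cam_to_world" (4x4, takes a point from camera to world coordinates); the wrist camera has in their place "T_tool_cam" (4x4, takes a point from camera to tool coordinates, whose origin is the TCP and whose axes are the tool frame's). Camera axes: x right, y down, z forward; pixel columns grow to the right and rows downward; lengths in m; the calibration is good to about 2 mm. A picture is of the moment at which its call begins: read the wrist's pose just before it. There is no depth.
A pose or a line that the arm cannot do raises MotionError and nothing moves.
- sign_off(): hands the job in, once; it reports no verdict.
Trained networks look in the newest picture that a camera, given by its name, has taken for a name from the list of things; names that differ only in an ending like _2 or _b are one class to them, and where a whole thing is asked for, a point or a joint stands for the part that bears it (a point fixed in the world has none). Each returns a list of dicts, best first, with "score" (0 to 1); they miss things now and then, are a little off and sometimes report something else, mostly with a low value. They report only what shows in the picture. A call takes as long as a camera call. They do not tell look-alikes from the thing itself.
- spot_in(camera, name): "centre" ([column, row] in pixels, amid what is visible of it).
- silhouettes(camera, name): "mask" (384x512 bool, what is visible of it) and "centre" ([column, row] in pixels, amid what is visible of it).
- tip_of(camera, name): "centre" ([column, row] in pixels: a listed point, or the origin of a listed thing).
The state is a dict: "clock": time; "q": joint angles; "joint_velocities": joint speeds; "tau": joint torques, N m; "position": TCP position; "eef_rot": TCP orientation; "contact_force": force on the tool from outside, world axes, zero at the start; "wrist_torque": the same for the moment, N m; "finger_gap": opening from 0.0 (shut) to 1.0 (fully open).
Only numpy, scipy, OpenCV 4.12 (cv2) and the standard library are available. Lean on these libraries where they do the work, as an engineer would, in place of code of your own. Each camera call takes 0.05 s, during which the arm holds its last target. There are 200 camera calls.

## Working session

There is one attempt and no reset: what is moved stays moved. The work goes in short steps, each a Python script; the robot and the scene stay as the last script left them, time stands still between calls to the robot, and variables do not carry over. Pictures are saved under pics/ and viewed, about 8 in all and at most 12, crops included, and the job is handed in when it is done.

```bash
mkdir -p pics; ls
cat > h.py <<'E'
from cell import *
import numpy as np, cv2
from scipy.spatial.transform import Rotation as R
def save(f,n): cv2.imwrite('pics/'+n,cv2.cvtColor(f['img'],cv2.COLOR_RGB2BGR))
def ray(f,px,T=None):
    T=np.array(f['cam_to_world']) if T is None else T
    d=np.array([(px[0]-f['cx'])/f['fx'],(px[1]-f['cy'])/f['fy']]); u=d.copy()
    for _ in range(20): u=d/(1+f['k1']*(u@u))
    v=T[:3,:3]@np.array([u[0],u[1],1]); return T[:3,3],v/np.linalg.norm(v)
def atz(f,px,z,T=None):
    o,v=ray(f,px,T); return o+v*(z-o[2])/v[2]
def tri(rays):
    A=sum(np.eye(3)-np.outer(v,v) for o,v in rays); b=sum((np.eye(3)-np.outer(v,v))@o for o,v in rays)
    return np.linalg.solve(A,b)
def proj(f,P,T=None):
    T=np.array(f['cam_to_world']) if T is None else T
    p=T[:3,:3].T@(np.asarray(P)-T[:3,3]); u=p[:2]/p[2]; u=u*(1+f['k1']*(u@u))
    return np.array([u[0]*f['fx']+f['cx'],u[1]*f['fy']+f['cy']])
E
cat > a.py <<'E'
from h import *
fs={}
for c in ['top','scene']:
    f=grab_frame(c); fs[c]=f; save(f,c+'1.png'); print(c,np.round(f['cam_to_world'],3).tolist(),f['fx'],f['k1'])
    for n in ['carton_mid','spout_hinge','spout_tip','tray_mid','case','pad','heatsink_mid','antenna_mid','frame_mid']:
        print(c,n,[(round(d['score'],2),np.round(d['centre']).tolist(),np.round(atz(f,d['centre'],.03)[:2],3).tolist()) for d in tip_of(c,n)])
a=np.hstack([cv2.imread('pics/top1.png'),cv2.imread('pics/scene1.png')])
print(get_state())
E
python3 a.py
```

```text
pics
top [[0.012, -0.996, 0.091, 0.409], [-1.0, -0.011, 0.015, 0.093], [-0.014, -0.092, -0.996, 1.309], [0.0, 0.0, 0.0, 1.0]] 384.72120864020997 -0.07613502158614478
top carton_mid [(0.93, [126.0, 220.0], [0.465, 0.543]), (0.71, [220.0, 267.0], [0.312, 0.224]), (0.64, [202.0, 206.0], [0.515, 0.287]), (0.27, [285.0, 174.0], [0.625, 0.01])]
top spout_hinge [(0.53, [188.0, 220.0], [0.467, 0.333]), (0.47, [224.0, 245.0], [0.384, 0.214]), (0.43, [134.0, 196.0], [0.547, 0.522]), (0.38, [251.0, 154.0], [0.693, 0.127])]
top spout_tip [(0.54, [127.0, 199.0], [0.535, 0.544]), (0.53, [219.0, 244.0], [0.388, 0.229]), (0.52, [251.0, 150.0], [0.705, 0.126])]
top tray_mid [(0.61, [392.0, 221.0], [0.47, -0.349])]
top case [(0.89, [370.0, 226.0], [0.452, -0.274]), (0.64, [391.0, 222.0], [0.466, -0.344]), (0.55, [354.0, 218.0], [0.479, -0.219])]
top pad [(0.57, [352.0, 216.0], [0.488, -0.213])]
top heatsink_mid [(0.75, [183.0, 185.0], [0.585, 0.354]), (0.5, [371.0, 226.0], [0.452, -0.275])]
top antenna_mid [(0.55, [290.0, 174.0], [0.624, -0.006])]
top frame_mid [(0.71, [289.0, 224.0], [0.457, -0.003])
[... 1094 characters left out ...]
, -0.055])]
{'clock': 1.0, 'q': array([ 1.10880689e+00,  3.26182283e-01, -1.92565025e-01,  1.05198079e+00,
        3.72986352e-06,  1.43655841e+00]), 'joint_velocities': array([-1.54342731e-03,  8.05308224e-04,  5.52428334e-04,  6.31093050e-06,
       -1.58225980e-04,  1.12248566e-03]), 'tau': array([-2.12278181e-03, -4.43335104e+01,  2.62761408e+01,  1.06128286e-03,
        1.43605794e-04,  2.10646425e-05]), 'position': array([0.17708165, 0.52076132, 0.2313038 ]), 'eef_rot': array([-2.55406401e+00, -1.82924574e+00, -9.19595135e-05]), 'contact_force': array([ 0.53621621,  0.47567153, -0.36971711]), 'wrist_torque': array([0.01172748, 0.03738574, 0.00506985]), 'finger_gap': 0.9975663639680761}
```

View pics/top1.png

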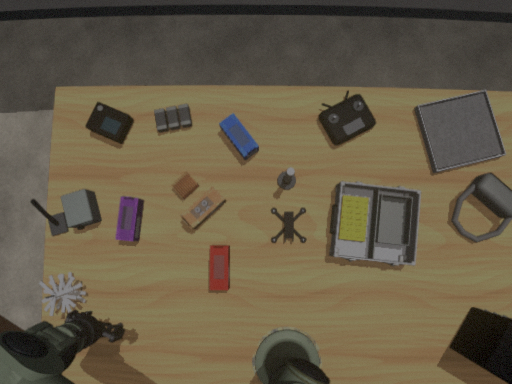

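View pics/scene1.png

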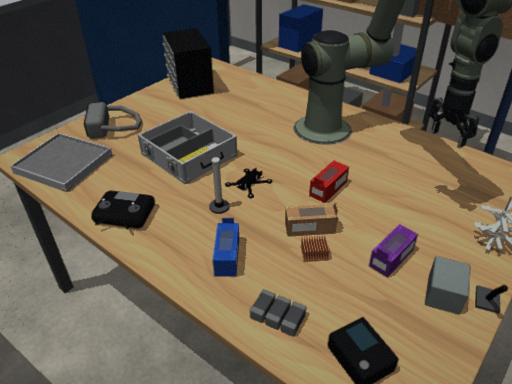

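The carton is the brown cardboard one at top (203,208) / scene (311,220). The look-alikes are purple at top (129,219), red at (219,268) and blue at (239,136). The copper heat sink at (185,185) sits on the brown carton's +y side, so its -x (spout) end is the lower left one, with the tab at scene (336,207). Next I confirm this with the wrist camera from two places.

```bash
cat >> h.py <<'E'
def Rt(psi,tilt=0):
    """tool down, jaw(x)=carton y, tool y=carton x; tilt>0 lowers carton -x end"""
    c,s=np.cos(psi),np.sin(psi)
    b=np.array([[-s,c,0],[c,s,0],[0,0,-1]]).T
    return (R.from_rotvec(-tilt*np.array([-s,c,0]))*R.from_matrix(b)) 
def rv(psi,tilt=0): return Rt(psi,tilt).as_rotvec()
def wrist(n=None):
    s=get_state(); f=grab_frame('wrist')
    T=np.eye(4); T[:3,:3]=R.from_rotvec(s['eef_rot']).as_matrix(); T[:3,3]=s['position']
    f['cam_to_world']=T@np.array(f['T_tool_cam'])
    if n: save(f,n)
    return f
E
cat > b.py <<'E'
from h import *
f=grab_frame('top')
psi=None
for m in silhouettes('top','carton_mid'):
    if np.hypot(*(np.array(m['centre'])-[203,208]))<15:
        ys,xs=np.nonzero(m['mask']); P=np.array([atz(f,(x,y),.05)[:2] for x,y in zip(xs,ys)])
        r=cv2.minAreaRect((P*1000).astype(np.float32)); b=cv2.boxPoints(r); e=[b[1]-b[0],b[2]-b[1]]; e=max(e,key=np.linalg.norm)
        if e[0]<0: e=-e
        psi=np.arctan2(e[1],e[0]); print(m['score'],r,psi)
c=np.array([.515,.29]); 
for k,(dx,dy) in enumerate([(-.06,.0),(.04,-.03)]):
    p=[c[0]+dx,c[1]+dy,.30]
    movep(p,rv(psi)); sleep(.3)
    f=wrist(f'w{k}.png'); print(get_state()['q'].round(2), np.round(f['cam_to_world'][:3,3],3))
    for n,z in [('carton_mid',.0325),('spout_hinge',.003),('spout_tip',.085),('heatsink_mid',.02)]:
        print(n,[(round(d['score'],2),np.round(d['centre']).tolist(),np.round(atz(f,d['centre'],z)[:2],3).tolist()) for d in tip_of('wrist',n)][:3])
cv2.imwrite('pics/wcat.png',cv2.resize(np.hstack([cv2.imread('pics/w0.png'),cv2.imread('pics/w1.png')]),None,fx=.78,fy=.78))
E
python3 b.py
```

```text
0.67 ((505.96856689453125, 281.5453186035156), (69.29527282714844, 145.96600341796875), 43.491458892822266) -0.8117273
[ 0.43  0.27 -0.09  1.21  0.    1.24] [0.402 0.344 0.443]
carton_mid [(0.9, [159.0, 129.0], [0.316, 0.227]), (0.78, [279.0, 190.0], [0.51, 0.282]), (0.71, [330.0, 321.0], [0.755, 0.17])]
spout_hinge [(0.63, [291.0, 307.0], [0.701, 0.127]), (0.62, [403.0, 84.0], [0.536, 0.525]), (0.6, [279.0, 142.0], [0.462, 0.334])]
spout_tip [(0.65, [441.0, 75.0], [0.536, 0.529]), (0.61, [282.0, 149.0], [0.46, 0.333]), (0.49, [182.0, 170.0], [0.383, 0.221])]
heatsink_mid [(0.6, [341.0, 188.0], [0.583, 0.351])]
[0.32 0.41 0.11 1.27 0.   1.13] [0.502 0.314 0.444]
carton_mid [(0.87, [304.0, 279.0], [0.756, 0.168]), (0.7, [243.0, 129.0], [0.506, 0.282])]
spout_hinge [(0.65, [265.0, 265.0], [0.7, 0.128]), (0.62, [377.0, 15.0], [0.536, 0.525]), (0.57, [160.0, 95.0], [0.38, 0.231])]
spout_tip [(0.86, [138.0, 97.0], [0.385, 0.225]), (0.79, [260.0, 293.0], [0.692, 0.123]), (0.49, [242.0, 72.0], [0.459, 0.335])]
heatsink_mid [(0.84, [310.0, 131.0], [0.582, 0.348])]
```

View pics/wcat.png

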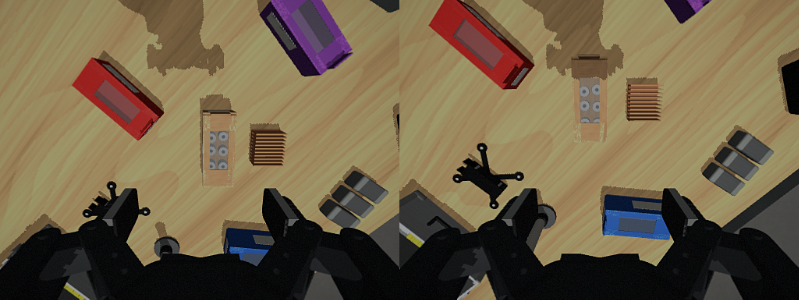

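Both wrist views show the brown carton at about (215,145) in the left picture and (589,100) in the right one. Six spacers show through its window, the tab end is at the picture top, and the copper heat sink is to its right. I now take one nearer look with a model wireframe drawn on it, to refine the pose.

```bash
cat >> h.py <<'E'
def wire(mid,psi,th):
    """polylines of carton body and spout in world"""
    c,s=np.cos(psi),np.sin(psi); M=np.array([[c,-s,0],[s,c,0],[0,0,1]])
    L=[]
    for z in (-.0325,.0325): L.append([(x,y,z) for x,y in [(-.07,-.03),(.07,-.03),(.07,.03),(-.07,.03),(-.07,-.03)]])
    sp=lambda r,y:(-.07-r*np.sin(th),y,-.0295+r*np.cos(th))
    L.append([sp(0,-.03),sp(.062,-.03),sp(.062,-.017),sp(.082,-.017),sp(.082,.017),sp(.062,.017),sp(.062,.03),sp(0,.03),sp(0,-.03)])
    return [np.array(l)@M.T+mid for l in L]
def overlay(f,name,mid,psi,th,box,k=3):
    im=cv2.cvtColor(f['img'],cv2.COLOR_RGB2BGR); x0,y0,x1,y1=box
    im=cv2.resize(im[y0:y1,x0:x1],None,fx=k,fy=k,interpolation=cv2.INTER_CUBIC)
    o=im.copy()
    for l,col in zip(wire(mid,psi,th),[(255,0,0),(0,255,0),(0,0,255)]):
        p=np.array([(proj(f,q)-[x0,y0])*k for q in l]).round().astype(np.int32); cv2.polylines(o,[p],False,col,1)
    cv2.imwrite('pics/'+name,np.hstack([im,o]))
E
cat > c.py <<'E'
from h import *
psi=-.825; mid=np.array([.508,.282,.0325]); u=np.array([np.cos(psi),np.sin(psi),0])
rays={}
for k,d in enumerate([.02,.06]):
    movep([*(mid+d*u)[:2],.2],rv(psi)); sleep(.3); f=wrist(f'n{k}.png')
    for n in ['carton_mid','spout_hinge','spout_tip']:
        ds=tip_of('wrist',n); ds=[x for x in ds if np.linalg.norm(atz(f,x['centre'],.04)[:2]-mid[:2])<.13]
        if ds: rays.setdefault(n,[]).append(ray(f,ds[0]['centre'])); print(k,n,round(ds[0]['score'],2),np.round(ds[0]['centre']),np.round(atz(f,ds[0]['centre'],{'c':.0325,'h':.003,'t':.085}[n[0] if n[0]=='c' else n[6]]),3))
    if k==0:
        c=proj(f,mid).astype(int); b=[max(0,c[0]-65),max(0,c[1]-95),c[0]+65,c[1]+95]; print(b)
        overlay(f,'n0o.png',mid,psi,0,b)
for n,r in rays.items():
    if len(r)>1: print(n,tri(r).round(4))
E
python3 c.py
```

```text
0 carton_mid 0.8 [258. 160.] [0.511 0.283 0.032]
0 spout_hinge 0.81 [148. 116.] [0.38  0.23  0.003]
0 spout_tip 0.92 [254.  91.] [0.459 0.333 0.085]
[np.int64(190), np.int64(64), np.int64(320), np.int64(254)]
1 carton_mid 0.83 [257. 125.] [0.508 0.282 0.032]
1 spout_hinge 0.65 [147.  84.] [0.383 0.228 0.003]
1 spout_tip 0.63 [255.  42.] [0.458 0.333 0.085]
carton_mid [0.5086 0.2835 0.0444]
spout_hinge [ 0.3726  0.222  -0.0272]
spout_tip [0.4588 0.3328 0.0874]
```

View pics/n0o.png

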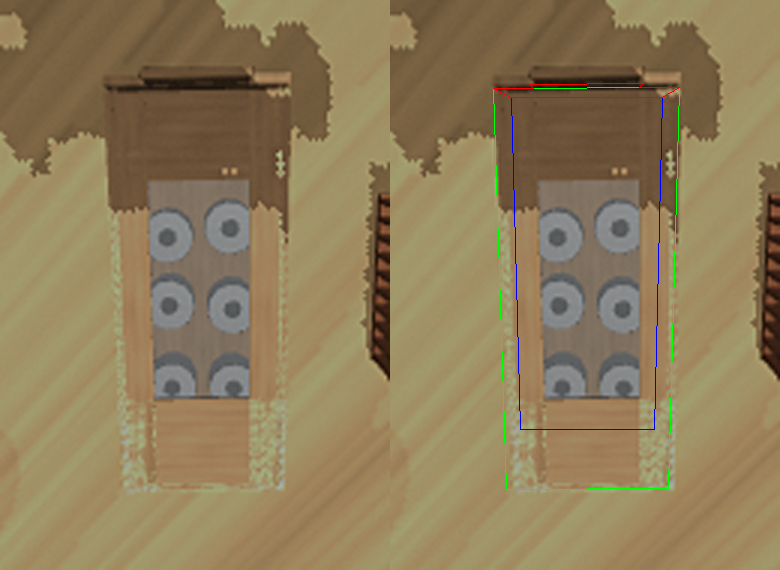

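```bash
cat > d.py <<'E'
from h import *
psi=-.815; mid=np.array([.5087,.2827,.0325]); u=np.array([np.cos(psi),np.sin(psi),0]); z=np.array([0,0,1.])
hinge=mid-.07*u-.0295*z; o=rv(psi)
print('t',get_state()['clock'])
grab(20)
C=lambda uu,zz: hinge-(uu-.011)*u+zz*z   # front-bottom finger corner at (uu outward, zz up) from hinge
movep(C(-.008,.11),o); move_l(C(-.008,.072),.1)
f0=get_state()['contact_force']
for th in np.linspace(0.05,1.47,11):
    move_l(C(.072*np.sin(th),.072*np.cos(th)),.12)
    print(round(th,2),(get_state()['contact_force']-f0).round(2))
p=get_state()['position']
move_l(p+.15*z,.2); let_go()
movep([*(mid+.0*u)[:2],.2],o); sleep(.3); f=wrist('o0.png')
print([(round(x['score'],2),np.round(x['centre']).tolist(),atz(f,x['centre'],.01).round(3).tolist()) for x in tip_of('wrist','spout_tip')], [(round(x['score'],2),atz(f,x['centre'],.0325).round(3).tolist()) for x in tip_of('wrist','carton_mid')])
c=proj(f,mid).astype(int); overlay(f,'o0o.png',mid,psi,1.47,[c[0]-65,max(0,c[1]-130),c[0]+65,c[1]+80],2.8)
print('t',get_state()['clock'])
E
python3 d.py
```

```text
t 5.8583
0.05 [-0.21  0.28 -0.72]
0.19 [-0.26 -0.26 -1.3 ]
0.33 [-0.08 -0.21 -2.67]
0.48 [-1.04  0.09 -1.22]
0.62 [-0.26 -0.02 -2.01]
0.76 [-0.64 -0.34 -1.59]
0.9 [ 0.08  0.87 -1.78]
1.04 [-0.22 -0.42 -1.31]
1.19 [-0.85 -0.19 -2.18]
1.33 [-0.36  0.58 -1.66]
1.47 [-0.31  1.92 -2.26]
[(0.97, [118.0, 146.0], [0.362, 0.193, 0.01]), (0.76, [255.0, 41.0], [0.405, 0.389, 0.01]), (0.74, [488.0, 6.0], [0.561, 0.583, 0.01])] [(0.98, [0.316, 0.226, 0.032]), (0.81, [0.511, 0.282, 0.032]), (0.71, [0.751, 0.172, 0.032])]
t 13.2667
```

View pics/o0o.png

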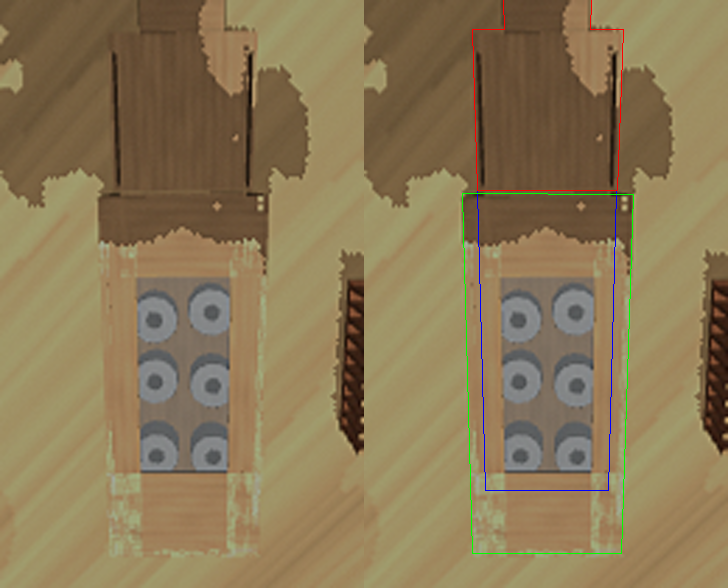

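Everything the wire predicts matches the picture. The spout is fully out, with its tab at the top edge of the crop. The carton hasn't moved (body corners at (100,193) and (265,193)), and all six spacers are inside. Next: grasp, lift and check.

```bash
cat >> h.py <<'E'
ZT=.012; MID=np.array([.5087,.2827,.0325]); PSI=-.815; TRAY=np.array([.469,-.349,.029]); TH=1.47
def Rc(psi,tilt): return R.from_euler('z',psi)*R.from_euler('y',-tilt)
def pose_from_tip(tip,psi,tilt):
    """tool pose putting the spout tip at world point tip"""
    tl=np.array([-.07-.082*np.sin(TH),0,-.0295+.082*np.cos(TH)])
    rc=Rc(psi,tilt); m=tip-rc.apply(tl)
    return m+rc.apply([0,0,ZT-.0325]), (rc*R.from_matrix([[0,1,0],[1,0,0],[0,0,-1.]])).as_rotvec()
def pose_mid(mid,psi,tilt):
    rc=Rc(psi,tilt); return mid+rc.apply([0,0,ZT-.0325]),(rc*R.from_matrix([[0,1,0],[1,0,0],[0,0,-1.]])).as_rotvec()
E
cat > e.py <<'E'
from h import *
assert np.allclose(Rt(.3,.4).as_matrix(),R.from_rotvec(pose_mid(MID,.3,.4)[1]).as_matrix())
for psi in (-.12,-.4,-.7):
  print(psi)
  for tilt,h in [(-.25,.16),(.3,.12),(.6,.08),(.95,.075)]:
    tip=np.array([*TRAY[:2],h])+.03*np.array([np.cos(psi),np.sin(psi),0])
    p,o=pose_from_tip(tip,psi,tilt); q=ik(p,o); print(tilt,p.round(3),None if q is None else np.round(q,2))
u=np.array([np.cos(PSI),np.sin(PSI),0])
o=rv(PSI); g=np.array([*MID[:2],ZT])
movep(g+[0,0,.12],o); move_l(g,.12); grab(50); s=get_state(); print('gap',s['finger_gap'])
f0=s['contact_force']
move_l(g+[0,0,.03],.08); 
print('F',(get_state()['contact_force']-f0).round(2))
p,o2=pose_mid(MID+[0,0,.10],PSI,-.25); move_l(p,.15,rot=o2)
p,o2=pose_mid(MID+[0,0,.27],PSI,-.25); move_l(p,.2,rot=o2)
sleep(.2); f=wrist('l0.png'); s=get_state(); print('gap',s['finger_gap'],(s['contact_force']-f0).round(2),s['wrist_torque'].round(2),'t',s['clock'])
g=grab_frame('scene'); save(g,'l0s.png')
cv2.imwrite('pics/l0c.png',np.hstack([cv2.imread('pics/l0.png')[:, 100:412],cv2.imread('pics/l0s.png')[:,150:512]]))
E
python3 e.py
```

```text
-0.12
-0.25 [ 0.645 -0.37   0.123] [-0.58  1.01  0.72  1.51 -0.11 -0.44]
0.3 [ 0.642 -0.37   0.166] [-0.69  0.53 -0.09  0.69  0.16 -0.55]
0.6 [ 0.623 -0.368  0.166] [-0.78  0.39 -0.47  0.21  0.36 -0.57]
0.95 [ 0.586 -0.363  0.199] [-0.93  0.31 -0.82 -0.33  0.63 -0.55]
-0.4
-0.25 [ 0.632 -0.418  0.123] [-0.66  1.08  0.87  1.6  -0.06 -0.25]
0.3 [ 0.63  -0.417  0.166] [-0.72  0.54 -0.08  0.67  0.09 -0.31]
0.6 [ 0.611 -0.409  0.166] [-0.78  0.39 -0.5   0.12  0.21 -0.32]
0.95 [ 0.577 -0.395  0.199] [-0.87  0.3  -0.9  -0.52  0.38 -0.29]
-0.7
-0.25 [ 0.604 -0.463  0.123] [-0.75  1.1   0.92  1.64 -0.01 -0.04]
0.3 [ 0.603 -0.461  0.166] [-0.76  0.54 -0.08  0.65  0.02 -0.05]
0.6 [ 0.587 -0.449  0.166] [-0.77  0.38 -0.51  0.08  0.04 -0.06]
0.95 [ 0.559 -0.425  0.199] [-0.78  0.3  -0.92 -0.6   0.07 -0.05]
gap 0.6955811840952674
F [-0.49 -0.28 -9.35]
gap 0.6973781709446788 [-0.82  0.12 -8.83] [-0.26 -0.31 -0.05] t 17.55
```

View pics/l0c.png

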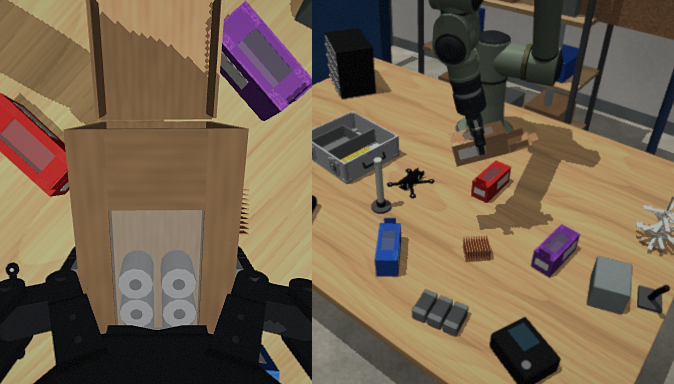

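The lift is good: four of the spacers show slid to the +x end, the spout is out (top of the left crop) and the carton hangs tilted back. Next is carrying it over the antenna and pouring.

```bash
cat > g.py <<'E'
from h import *
psi=-.12; u=np.array([np.cos(psi),np.sin(psi),0])
T=lambda h,d=.03: np.array([*TRAY[:2],h])+d*u
movep(*pose_from_tip(T(.30),psi,-.25)); print('t',get_state()['clock'])
for tilt,h in [(0,.16),(.3,.10),(.5,.085),(.7,.08),(.9,.078),(1.0,.078)]:
    p,o=pose_from_tip(T(h),psi,tilt); d=np.linalg.norm(p-get_state()['position'])
    move_l(p,max(.05,min(.15,d/.6)),rot=o); sleep(.3 if tilt>.2 else 0)
sleep(.5); s=get_state(); print('t',s['clock'],s['finger_gap'])
f=grab_frame('scene'); save(f,'p0s.png'); t=grab_frame('top'); save(t,'p0t.png'); w=wrist('p0w.png')
c=proj(f,TRAY).astype(int); ct=proj(t,TRAY).astype(int)
a=cv2.resize(cv2.imread('pics/p0s.png')[max(0,c[1]-90):c[1]+60,c[0]-75:c[0]+75],(400,400))
b=cv2.resize(cv2.imread('pics/p0w.png'),(400,300)); b=np.vstack([b,np.zeros((100,400,3),np.uint8)])
cv2.imwrite('pics/p0c.png',np.hstack([a,b]))
E
python3 g.py
```

```text
t 19.9833
t 26.3833 0.6950455828072667
```

View pics/p0c.png

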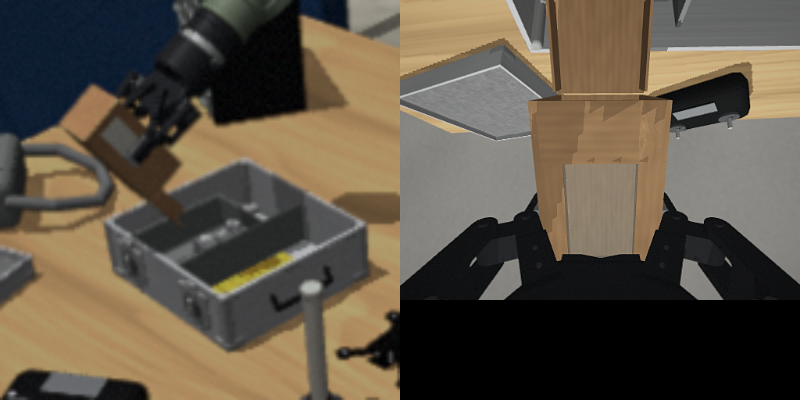

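The carton window is empty and spacers lie in the tray (about (215,235) in the left crop). I'll retreat, carry back to above the starting place and count the spacers in the tray.

```bash
cat > i.py <<'E'
from h import *
psi=-.12; u=np.array([np.cos(psi),np.sin(psi),0])
T=lambda h,d=.03: np.array([*TRAY[:2],h])+d*u
for tilt,h in [(1.0,.12),(.5,.18),(0.05,.28)]:
    p,o=pose_from_tip(T(h),psi,tilt); move_l(p,.15,rot=o)
movep(*pose_mid(MID+[0,0,.25],PSI,0)); sleep(.2)
s=get_state(); print('t',s['clock'],s['finger_gap'])
ims=[]
for c in ['top','scene']:
    f=grab_frame(c); save(f,c+'2.png'); p=proj(f,TRAY).astype(int)
    for n in ['spacer1_mid']:
        print(c,[(round(d['score'],2),atz(f,d['centre'],.018)[:2].round(3).tolist()) for d in spot_in(c,n)])
    print([(n,[(round(d['score'],2),np.round(d['centre']).tolist(),atz(f,d['centre'],.03)[:2].round(3).tolist()) for d in tip_of(c,n)][:2]) for n in ['tray_mid','antenna_mid','pad','frame_mid']])
    im=cv2.imread(f'pics/{c}2.png'); ims.append(cv2.resize(im[p[1]-45:p[1]+45,p[0]-45:p[0]+45],(390,390),interpolation=cv2.INTER_CUBIC))
cv2.imwrite('pics/cnt.png',np.hstack(ims))
E
python3 i.py
```

```text
t 31.375 0.6947498758105741
top []
[('tray_mid', [(0.93, [390.0, 220.0], [0.475, -0.342])]), ('antenna_mid', [(0.55, [287.0, 174.0], [0.626, 0.006])]), ('pad', [(0.94, [352.0, 219.0], [0.475, -0.211])]), ('frame_mid', [(0.82, [290.0, 223.0], [0.459, -0.006]), (0.32, [381.0, 226.0], [0.455, -0.311])])]
scene []
[('tray_mid', [(0.19, [176.0, 143.0], [0.47, -0.34])]), ('antenna_mid', [(0.64, [218.0, 181.0], [0.54, -0.06])]), ('pad', [(0.42, [195.0, 160.0], [0.503, -0.207])]), ('frame_mid', [(0.75, [248.0, 179.0], [0.47, 0.008]), (0.31, [371.0, 154.0], [0.084, 0.257])])]
```

View pics/cnt.png

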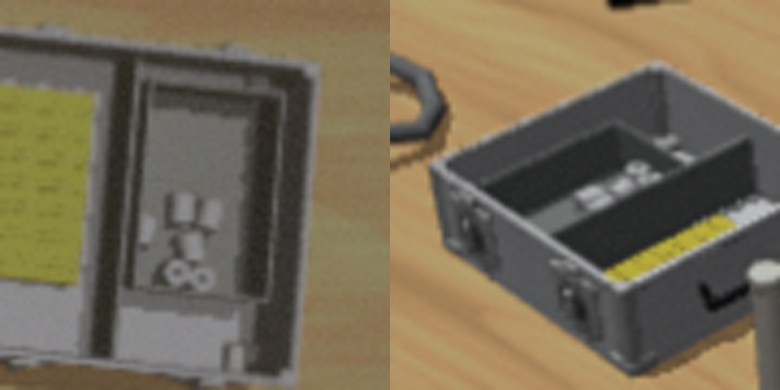

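The tray shows about five or six spacers. There is one suspicious bright thing at (232,355) in the left crop, on the case floor outside the tray. I'll put the carton down first, then look from near.

```bash
cat > j.py <<'E'
from h import *
p,o=pose_mid(MID,PSI,0)
move_l(p+[0,0,.02],.2,rot=o); print(move_l(p+[0,0,.0005],.04,until_force=8)); print(get_state()['position']-p)
let_go(); move_l(p+[0,0,.2],.2)
f=wrist('q0.png'); print('t',get_state()['clock'])
print([(n,[(round(x['score'],2),atz(f,x['centre'],z).round(3).tolist()) for x in tip_of('wrist',n)]) for n,z in [('carton_mid',.0325),('spout_tip',.009)]])
psi=-.1; m=np.array([TRAY[0]+.03,TRAY[1],.30]); movep(m,rv(psi)); sleep(.2)
f=wrist('q1.png'); print('t',get_state()['clock'],get_state()['q'].round(2),f['cam_to_world'][:3,3].round(3))
c=proj(f,TRAY).astype(int); print(c)
im=cv2.imread('pics/q1.png'); b=im[max(0,c[1]-90):c[1]+90,max(0,c[0]-100):c[0]+100]; print(max(0,c[1]-90),max(0,c[0]-100))
a=cv2.resize(cv2.imread('pics/q0.png')[0:300,130:382],(378,450)); b=cv2.resize(b,None,fx=2.1,fy=2.1)[:450]
b=np.vstack([b,np.zeros((450-b.shape[0],b.shape[1],3),np.uint8)])
cv2.imwrite('pics/q.png',np.hstack([a,b]))
E
python3 j.py
```

```text
True
[-0.00036546 -0.00015111  0.00070121]
t 35.35
[('carton_mid', [(0.96, [0.313, 0.223, 0.032]), (0.81, [0.753, 0.163, 0.032]), (0.59, [0.512, 0.283, 0.032])]), ('spout_tip', [(0.81, [0.403, 0.391, 0.009]), (0.73, [0.359, 0.188, 0.009]), (0.26, [0.592, 0.355, 0.009])])]
t 37.975 [-0.73  0.41  0.1   1.27  0.   -0.63] [ 0.424 -0.341  0.443]
[254 141]
51 154
```

View pics/q.png

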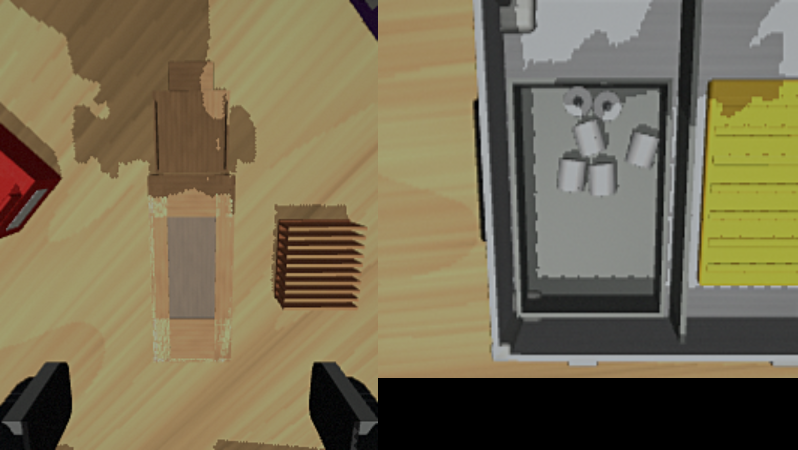

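The near view shows all six spacers inside the tray: (577,102), (607,107), (590,137), (642,147), (572,175) and (602,178). The thing at (518,15) is therefore not a seventh spacer. The carton lies flat, empty and released at its starting place, with the spout out at (190,120). I'm handing in.

```bash
python3 -c "
from cell import *
sleep(.3); print(get_state()['clock']); print(sign_off())"
```

```text
38.275
the job is handed in; nothing more can be done
None
```

The job is done and handed in at 38.3 s of the 72 s allowed. I pushed the spout fully out with the carton flat on the bench and carried the carton over the antenna. I poured into the tray at about 57° of tilt, then laid the carton back at its starting place and released it.

**Last checks that passed:**
- The near wrist picture shows six spacers inside the tray.
- The carton is empty and flat, and within about 3 mm of where it started. The spout tip is about 2 mm from where it was after opening, so the spout is still out.
- Repeat fixes from the fixed cameras, taken after the pour, put the tray, antenna, pad and frame within about 13 mm of where they started, which is about the networks' scatter. The heat sink looks unmoved in the last wrist picture, but I did not measure it again.

**Checks that failed or disagreed:**
- The spacer detector found nothing in the fixed cameras, so I counted the spacers by eye.
- A bright object in the corner of the case looked like a stray spacer at first. With six counted in the tray it cannot be one, and I did not identify it.
- The lowering move stopped on contact 0.7 mm above its target, which I took as the carton touching down.

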